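Zero the meter and test a cartridge fuse

TASK

Test the cartridge fuse on the bench meter: while its fuse rest is still empty, press the white key right down to zero it; then lay the loose fuse in the rest, one steel cap in each copper V, without dropping it. Let go of it, then press the yellow, the blue and the green key right down, one at a time in that order. Leave the red key alone and do not disturb the other things on the bench; at the end the fuse lies in the rest and all keys are up.

Things in the scene. Friction and masses are not known exactly. Their poses are not given: they have to be found in the camera images.
- meter: Fixed bench meter: flat grey box 176x256 mm (its x, y), deck 40 mm above the bench. Origin: centre of its underside; x to its rear, y to its left. Along the deck's front, at x=-52 mm, five coloured keys, 46 mm apart along y, order varies. Left rear: the fuse rest; right rear (x 30 to 75, y -116 to -28 mm): display pod, top 42 mm above the deck. Right of it: open laptop, 0.23 m high.
- rest (a point): Fuse rest on the meter: centre of the fuse when home, 24 mm above the deck; axes as the meter's. The fuse lies along y, a steel cap in each of two copper V supports (45 degree faces, mouth 37 mm, upper edges at this height) 22 mm either side along y; the 36 mm gap between them is open to the deck for the fingers. Grey end stops, tops 2 mm above this point, leave 72 mm along y.
- fuse: Loose cartridge fuse, a plain cylinder 22 mm in diameter and 58 mm long, about 60 g, white ceramic with a 16 mm steel cap at each end and a narrow blue band round the middle; both ends alike. Lies on its side on the bench left of the meter and rolls freely when nudged. Origin: its centre, x along its length.
- key_white_top (a point): Centre of the top face of the white key (26 mm across, 22 mm above the meter's deck when up, 10 mm above its black 42 mm collar; pressed straight down; moves with the key).
- key_white (a joint): Travel of the white key: 0 up, 0.006 m fully down, where the spring pushes back with about 4 N; springs up when released.
- key_yellow_top (a point): Centre of the top face of the yellow key (26 mm across, 22 mm above the meter's deck when up, 10 mm above its black 42 mm collar; pressed straight down; moves with the key).
- key_yellow (a joint): Travel of the yellow key: 0 up, 0.006 m fully down, where the spring pushes back with about 4 N; springs up when released.
- key_blue_top (a point): Centre of the top face of the blue key (26 mm across, 22 mm above the meter's deck when up, 10 mm above its black 42 mm collar; pressed straight down; moves with the key).
- key_blue (a joint): Travel of the blue key: 0 up, 0.006 m fully down, where the spring pushes back with about 4 N; springs up when released.
- key_green_top (a point): Centre of the top face of the green key (26 mm across, 22 mm above the meter's deck when up, 10 mm above its black 42 mm collar; pressed straight down; moves with the key).
- key_green (a joint): Travel of the green key: 0 up, 0.006 m fully down, where the spring pushes back with about 4 N; springs up when released.
- key_red_top (a point): Centre of the top face of the red key (26 mm across, 22 mm above the meter's deck when up, 10 mm above its black 42 mm collar; pressed straight down; moves with the key).
- key_red (a joint): Travel of the red key: 0 up, 0.006 m fully down, where the spring pushes back with about 4 N; springs up when released.
- tin: Bystander: flux tin, white with a green lid, 50 mm across, 24 high. Origin: centre of its underside.
- braid_box: Bystander: blue flat desoldering-braid case, 40x46x10 mm. Origin: centre of its underside.
- screw_tray: Bystander: light grey magnetic screw tray, 55x110x11 mm. Origin: centre of its underside.
- side_cutters: Bystander: cutters with green handles, 47x130x10 mm. Origin: centre of its underside.
- drive: Bystander: black drive with a light grey label, 70x100x9 mm. Origin: centre of its underside.
Not all that is in view belongs to the job. Several things have the shape of the fuse; the one meant has the colours described above.

How it is judged (in metres and radians):
On the way, in this order (a step that is already met when the one before it is completed fails the run):
1. the white key is pressed down while the fuse rest is empty (value of joint key_white above 0.0045 m and not (x of fuse in the frame of rest between -0.005 and 0.005 m and y of fuse in the frame of rest between -0.01 and 0.01 m and z of fuse in the frame of rest between -0.005 and 0.005 m and angle between the x axis of fuse and the y axis of meter, either way round below 0.12 rad)), for 0.05 s.
2. the fuse lies in the rest, let go and still (x of fuse in the frame of rest between -0.005 and 0.005 m and y of fuse in the frame of rest between -0.01 and 0.01 m and z of fuse in the frame of rest between -0.005 and 0.005 m and angle between the x axis of fuse and the y axis of meter, either way round below 0.12 rad and contact force between the fingers and fuse below 0.1 N and linear speed of fuse below 0.02 m/s), for 0.2 s.
3. the yellow key is pressed down (value of joint key_yellow above 0.0045 m), for 0.05 s.
4. the blue key is pressed down (value of joint key_blue above 0.0045 m), for 0.05 s.
5. the green key is pressed down (value of joint key_green above 0.0045 m), for 0.05 s.
At the end, for the whole second after the job is handed in: The fuse lies released and still in the rest: its centre within 10 mm of the rest point along the meter's y and 5 mm across and in height, its length within 0.12 rad of the meter's y; all five keys are up (within 1.5 mm) (all of step 2 and value of joint each of key_white, key_yellow, key_blue, key_green, key_red below 0.0015 m); the robot touches nothing.
It fails at once if the red key is pressed (more than 2.5 mm) (value of joint key_red above 0.0025 m).
It fails at once if two keys are down together (each more than 2.5 mm) (value of joint each of key_white, key_yellow above 0.0025 m or value of joint each of key_white, key_blue above 0.0025 m or value of joint each of key_white, key_green above 0.0025 m or value of joint each of key_white, key_red above 0.0025 m or value of joint each of key_yellow, key_blue above 0.0025 m or value of joint each of key_yellow, key_green above 0.0025 m or value of joint each of key_yellow, key_red above 0.0025 m or value of joint each of key_blue, key_green above 0.0025 m or value of joint each of key_blue, key_red above 0.0025 m or value of joint each of key_green, key_red above 0.0025 m).
It fails at once if a key is pressed (more than 4.5 mm) at the wrong time: yellow, blue or green while the fuse is not in the rest, or white while it is ((value of joint any of key_yellow, key_blue, key_green above 0.0045 m and not (x of fuse in the frame of rest between -0.005 and 0.005 m and y of fuse in the frame of rest between -0.01 and 0.01 m and z of fuse in the frame of rest between -0.005 and 0.005 m and angle between the x axis of fuse and the y axis of meter, either way round below 0.12 rad)) or (value of joint key_white above 0.0045 m and (x of fuse in the frame of rest between -0.005 and 0.005 m and y of fuse in the frame of rest between -0.01 and 0.01 m and z of fuse in the frame of rest between -0.005 and 0.005 m and angle between the x axis of fuse and the y axis of meter, either way round below 0.12 rad))).
It fails at once if the fuse is dropped or flung: it moves faster than 0.7 m/s while not in the fingers (linear speed of fuse above 0.7 m/s and contact force between the fingers and fuse below 0.05 N).
It fails at once if a bystander is moved more than 30 mm (distance of any of tin, braid_box, screw_tray, side_cutters, drive from where it was at the start of the episode above 0.03 m).
It also fails if it takes over 58 s, if anything falls off the work surface, if the arm or the gripper's body presses on something with over 40 N, if the wrist force passes 120 N, or if a joint passes its speed limit or range.

ROBOT

A 6-joint arm with a two-finger parallel gripper is mounted at the origin on a cart in front of the work surface, level with it; the furniture and walls round the work are solid. World frame = base frame: x ahead of the robot, y to its left, z up, the work surface at z = 0. Lengths are in m, angles in degrees, forces in N, time in s.
With the tool pointing down it reaches from about 0.3 to 0.75 m from the base axis. Payload 8.5 kg.
Tool frame: the origin (TCP) lies at the very end of the fingers, on their centre line; the grasp point (between the pads) lies 19 mm behind it (env.hold_point_z is the distance from the TCP to the grasp point, in m); z points along the fingers, y is the line along which they close (so a half turn about z gives the same grasp; the last joint's range is limited). The gripper opens to 85 mm and grips with 20 to 120 N. Pads are 22 mm wide; open, the fingers measure 114 mm over their backs; the gripper's body (76 mm by 85 mm) begins 54 mm behind the grasp point. The pads swing forward as they close: fully open they stand 13 mm farther back than shut.
Start: joints at [-85.273, 21.807, 74.336, -0, 83.858, -12.336], TCP at [0.161, -0.526, 0.2] pointing down, gripper open.
Joint ranges: [-178.18, 178.18], [-50.72, 133.34], [12.68, 142.11], [-81.47, 261.47], [9.98, 163.14], [-165.26, 165.26]. Speed limits (degrees/s): [136.94, 136.94, 180, 180, 180, 180].

INTERFACE

Orientations are given as a 3x3 rotation matrix whose columns are the frame's x, y, z axes.
In Python, from rig import env, optics gives the robot as it stands.
- The arm moves only by the shell command python3 -m jog 'ROWS' [OPENING] [FORCE]. ROWS is JSON, a list of rows, each an object with "linear": the shift along the tool's x, y, z in units of 40 mm (1.0 is 40 mm), a list of three; "roll": the turn about the tool's z in units of 5 degrees (1.0 is 5 degrees). A call has 1 to 12 rows; each row shifts and turns the commanded pose from where the row before left it, along the tool's axes as they then stand; what a row does not reach is not made up. A row lasts 1/12 s, in which the tool goes at most 41.7 mm and 7.16 degrees, less where a joint would pass 70% of its speed; a pose out of reach is approached as far as the arm can. A call is refused whole if a number of a shift passes 1 or a number of a turn 1, either way. A call with a gripper value outside its range is refused whole. OPENING is the opening, from -1 (shut) to 1 (fully open), set as the call begins (- or left out, the last holds). The fingers move at their own pace and stop on an object; FORCE is the grip in N (left out, the last holds). Time passes only in rows, so rows that do not move let the fingers close. It gives the time, the measured TCP pose, the force, the opening and the grip force at its end, in the units of the state.
- env.observe(): the state, without advancing time (a new reading comes with each control period).
- optics.get_image(name): name is "side" or "top" or "wrist"; returns the picture (400x640x3 uint8, red, green, blue); there is no depth.
- optics.calibration(name): a dict with "fov_y" (degrees; the focal length in pixels is half the picture's height over the tangent of half this angle, whatever the lens; pixels are square), "cx", "cy" (the principal point, pixels), "T" (4x4, takes a point from camera to world coordinates). Camera axes: x right, y down, z forward; pixel columns grow to the right and rows downward; lengths in m; the calibration is good to about 2 mm. The wrist camera is an equidistant fisheye: a pixel r from the principal point sees the ray r / f radians off the axis. A picture is of the moment at which its call begins: read the wrist's pose just before it. calibration takes no time and is no camera call; for the wrist camera it gives the pose at the moment of the call.
- env.close_job(): hands the job in; it is judged then, once.
The state is a dict: "time_s": time; "q": joint angles; "qvel": joint speeds; "joint_efforts": joint torques, N m; "position": TCP position; "tool_rot": TCP orientation; "ft_force": force on the tool from outside, world axes, zero at the start; "wrist_torque": the same for the moment, N m; "grip_width": finger opening in m; "gripper_force": force on a finger pad.
Only numpy, scipy, OpenCV 4.12 (cv2) and the standard library are available. Lean on these libraries where they do the work, as an engineer would, in place of code of your own. Each camera call takes 0.05 s, during which the arm holds its last target. There are 200 camera calls.

## Working session

There is one attempt and no reset: what is moved stays moved. The work goes in short steps, Python scripts to look and compute and a shell command to move; the robot and the scene stay as the last step left them, time stands still between calls to the robot, and variables do not carry over. Pictures are saved under pics/ and viewed, at most 10 in all, crops included, and the job is handed in when it is done.

```bash
mkdir -p pics; ls; cat > h.py <<'E'
import numpy as np,cv2
from rig import env,optics
def ray(c,uv,fish=False):
    f=200/np.tan(np.radians(c['fov_y']/2)); d=np.array([uv[0]-c['cx'],uv[1]-c['cy']])
    if fish:
        r=np.hypot(*d)+1e-9; t=r/f; v=np.r_[d/r*np.sin(t),np.cos(t)]
    else: v=np.r_[d/f,1]
    T=np.array(c['T']); return T[:3,3],T[:3,:3]@v
def atz(c,uv,z,fish=False):
    o,d=ray(c,uv,fish); return o+d*(z-o[2])/d[2]
def save(name,fn,crop=None,k=1):
    im=optics.get_image(name)
    np.save('pics/'+fn+'.npy',im)
    im=im[:,:,::-1]
    if crop: x0,y0,x1,y1=crop; im=im[y0:y1,x0:x1]
    if k!=1: im=cv2.resize(im,None,fx=k,fy=k,interpolation=cv2.INTER_CUBIC)
    cv2.imwrite('pics/'+fn+'.png',im)
E
python3 - <<'E'
from h import *
save('top','top0');save('side','side0')
for n in('top','side','wrist'): print(n,optics.calibration(n))
print(env.observe()['tool_rot'],env.hold_point_z)
E
```

```text
pics
top {'fov_y': 43.510050663115855, 'cx': 328.78384118770407, 'cy': 196.906513416879, 'T': array([[-2.79300081e-04, -9.84116988e-01,  1.77520914e-01,
         2.45895148e-01],
       [-9.99998634e-01,  5.64096840e-04,  1.55383148e-03,
         1.94120402e-01],
       [-1.62929094e-03, -1.77520238e-01, -9.84115801e-01,
         1.34504226e+00],
       [ 0.00000000e+00,  0.00000000e+00,  0.00000000e+00,
         1.00000000e+00]])}
side {'fov_y': 44.631228146368265, 'cx': 321.53689061221695, 'cy': 195.76268448530288, 'T': array([[ 0.99881288, -0.02080507,  0.04404529,  0.44556356],
       [-0.04705203, -0.64608381,  0.76181482, -0.70823703],
       [ 0.01260734, -0.76298287, -0.64629574,  0.80044972],
       [ 0.        ,  0.        ,  0.        ,  1.        ]])}
wrist {'fov_y': 65.70646984690485, 'cx': 313.0051144857766, 'cy': 199.1334086854053, 'T': array([[ 0.29409841, -0.91303064, -0.28263259,  0.23253614],
       [-0.9557741 , -0.28138244, -0.08555578, -0.50280677],
       [-0.0014128 ,  0.29529472, -0.95540517,  0.37331056],
       [ 0.        ,  0.        ,  0.        ,  1.        ]])}
[[ 9.55989981e-01  2.93399299e-01 -8.97550189e-05]
 [ 2.93399168e-01 -9.55989161e-01  1.28565295e-03]
 [ 2.91404849e-04 -1.25540539e-03 -9.99999170e-01]] 0.0187
```

View pics/top0.png

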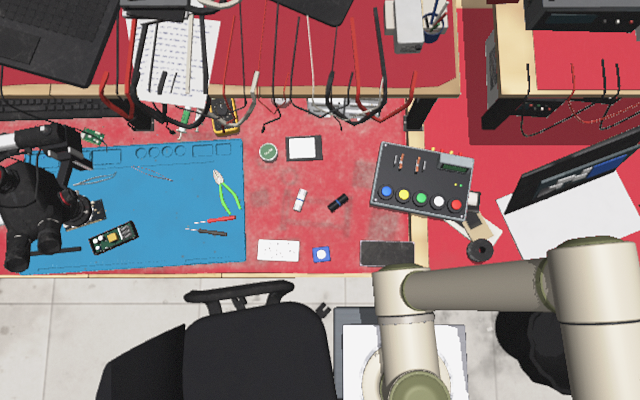

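View pics/side0.png

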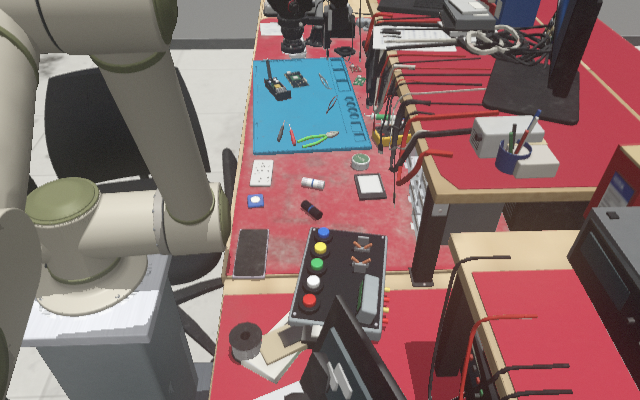

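The top view shows keys from left to right blue (388,190), yellow (403,195), green (421,198), white (438,202) and red (456,205). The white fuse is at about (300,200), and a black decoy is at (338,203). I'll enlarge this.

```bash
python3 - <<'E'
from h import *
im=np.load('pics/top0.npy')[:,:,::-1]
a=cv2.resize(im[138:222,365:485],None,fx=6,fy=6,interpolation=cv2.INTER_CUBIC)
cv2.imwrite('pics/a.png',a)
b=cv2.resize(im[180:225,280:355],None,fx=10,fy=10,interpolation=cv2.INTER_CUBIC)
cv2.imwrite('pics/b.png',b)
E
```

```text
(no output)
```

View pics/a.png

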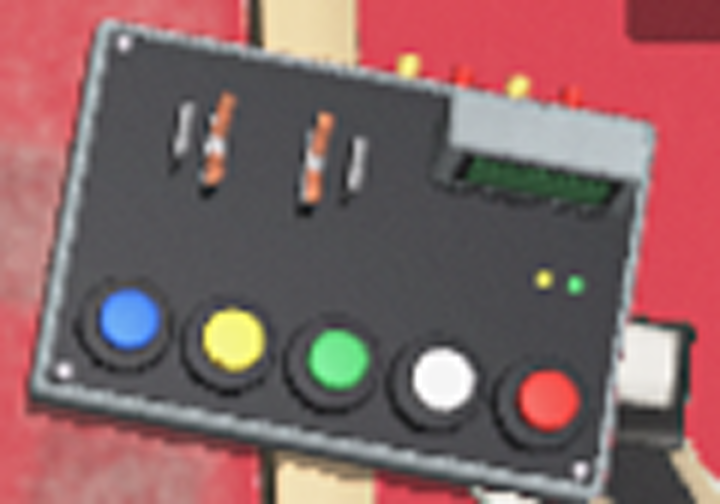

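View pics/b.png

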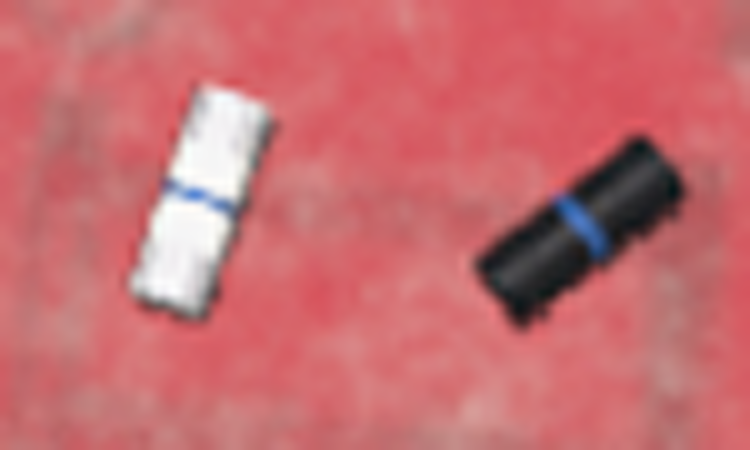

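Keys in the crop: blue (129,319), yellow (233,339), green (338,359), white (443,379), red (548,400). The copper Vs are at (217,142) and (315,160). The fuse's blue band is at (202,196), and its end mid-points are at (237,102) and (168,304).

```bash
cat >> h.py <<'E'
def solve():
    c=optics.calibration('top')
    A=lambda p:((p[0]+.5)/6-.5+365,(p[1]+.5)/6-.5+138)
    B=lambda p:((p[0]+.5)/10-.5+280,(p[1]+.5)/10-.5+180)
    K={n:atz(c,A(p),.062) for n,p in dict(blue=(129,319),yellow=(233,339),green=(338,359),white=(443,379),red=(548,400)).items()}
    V=[atz(c,A(p),.060) for p in((217,142),(315,160))]
    F=[atz(c,B(p),.011) for p in((237,102),(168,304),(202,196))]
    return K,V,F
E
python3 - <<'E'
from h import *
K,V,F=solve(); np.set_printoptions(precision=4,suppress=True)
for k in K: print(k,K[k])
P=np.array(list(K.values())); y=P[0]-P[4]; print('pitch',np.linalg.norm(y)/4); y/=np.linalg.norm(y)
x=np.array([y[1],-y[0],0]); g=P.mean(0); print('meter x,y',x,y,'yaw',np.degrees(np.arctan2(x[1],x[0])))
o=g+52*.001*x; print('origin',o)
for v in V: print('V',v,(v-o)@x,(v-o)@y)
print('mid V',(V[0]+V[1])/2)
for f in F: print('F',f)
d=F[0]-F[1]; print(np.linalg.norm(d),np.degrees(np.arctan2(d[1],d[0])))
s=env.observe(); print(s['time_s'],s['position'],s['grip_width'])
E
```

```text
blue [0.4936 0.0468 0.062 ]
yellow [0.4847 0.0018 0.062 ]
green [ 0.4759 -0.0434  0.062 ]
white [ 0.467  -0.0886  0.062 ]
red [ 0.4578 -0.1336  0.062 ]
pitch 0.04596316164967734
meter x,y [ 0.9809 -0.1945  0.    ] [0.1945 0.9809 0.    ] yaw -11.21655355252675
origin [ 0.5268 -0.0535  0.062 ]
V [0.5732 0.0062 0.06  ] 0.033897148721358836 0.06760587707644325
V [ 0.565  -0.0366  0.06  ] 0.03421541043604983 0.024006072443915782
mid V [ 0.5691 -0.0152  0.06  ]
F [0.5063 0.2655 0.011 ]
F [0.4509 0.2836 0.011 ]
F [0.4804 0.2747 0.011 ]
0.05827687571247678 -18.088052667704222
0.1 [ 0.1614 -0.5255  0.1997] 0.08533127619626946
```

```bash
python3 -m jog '[{"linear":[0,0,-0.5]},{"linear":[0.4,-0.5,-0.5]},{"linear":[0.6,-0.77,-0.5]},{"linear":[0.6,-0.77,0]},{"linear":[0.6,-0.77,0]},{"linear":[0.6,-0.77,0]},{"linear":[0.6,-0.77,0]},{"linear":[0.6,-0.77,0]},{"linear":[0.6,-0.77,0]},{"linear":[0.6,-0.77,0]},{"linear":[0.6,-0.77,0]},{"linear":[0.6,-0.8,0]}]' -1
```

```text
invalid input
```

```bash
cat >> h.py <<'E'
def go(target,yaw=None):
    "remaining move in jog units: linear in present tool axes, roll"
    s=env.observe(); R=np.array(s['tool_rot']); p=np.array(s['position'])
    y0=np.degrees(np.arctan2(R[1,0],R[0,0]))
    print('pos',p.round(4),'yaw',y0.round(2),'q6',round(s['q'][5],1),'t',s['time_s'],'w',round(s['grip_width'],4))
    print('lin',(R.T@(np.array(target)-p)/.04).round(3), 'roll',None if yaw is None else round(-(yaw-y0)/5,3))
E
python3 -c "
from h import *
go([.467,-.0886,.085]); save('wrist','w1')"
```

```text
pos [ 0.1614 -0.5255  0.1997] yaw 17.06 q6 -12.3 t 0.1 w 0.0853
lin [10.508 -8.196  2.88 ] roll None
```

```bash
python3 -m jog '[{"linear":[0,0,-0.5],"roll":0},{"linear":[0.4,-0.5,-0.5],"roll":0},{"linear":[0.6,-0.77,-0.5],"roll":0},{"linear":[0.6,-0.77,0],"roll":0},{"linear":[0.6,-0.77,0],"roll":0},{"linear":[0.6,-0.77,0],"roll":0},{"linear":[0.6,-0.77,0],"roll":0},{"linear":[0.6,-0.77,0],"roll":0},{"linear":[0.6,-0.77,0],"roll":0},{"linear":[0.6,-0.77,0],"roll":0},{"linear":[0.6,-0.77,0],"roll":0},{"linear":[0.6,-0.8,0],"roll":0}]' -1; python3 -c "
from h import *
go([.467,-.0886,.085])"
```

```text
time_s: 1.15
position: [0.3088, -0.136, 0.2592]
tool_rot: [[0.956, 0.293, 0.0], [0.293, -0.956, -0.0], [0.0, 0.0, -1.0]]
ft_force: [2.1, -0.8, 0.3]
grip_width: -0.0001
gripper_force: 0.0
pos [ 0.3088 -0.136   0.2592] yaw 17.02 q6 28.8 t 1.15 w -0.0001
lin [4.127 0.023 4.356] roll None
```

```bash
python3 -m jog '[{"linear":[0.6,0,0.3],"roll":0},{"linear":[0.7,0,0.4],"roll":0},{"linear":[0.8,0,0.4],"roll":0},{"linear":[0.8,0,0.5],"roll":0},{"linear":[0.75,0,0.6],"roll":0},{"linear":[0.48,0.02,0.6],"roll":0},{"linear":[0,0,0.5],"roll":0},{"linear":[0,0,0.5],"roll":0},{"linear":[0,0,0.2],"roll":0},{"linear":[0,0,0.1],"roll":0},{"linear":[0,0,0],"roll":0}]' -1; python3 -c "
from h import *
go([.467,-.0886,.056]); save('wrist','w1')"
```

```text
time_s: 2.07
position: [0.4668, -0.0901, 0.0951]
tool_rot: [[0.956, 0.293, -0.001], [0.293, -0.956, 0.0], [-0.001, -0.0, -1.0]]
ft_force: [0.2, -0.5, 0.1]
grip_width: -0.0002
gripper_force: 0.0
pos [ 0.4668 -0.0901  0.0951] yaw 17.05 q6 47.7 t 2.0667 w -0.0002
lin [ 0.016 -0.035  0.978] roll None
```

View pics/w1.png

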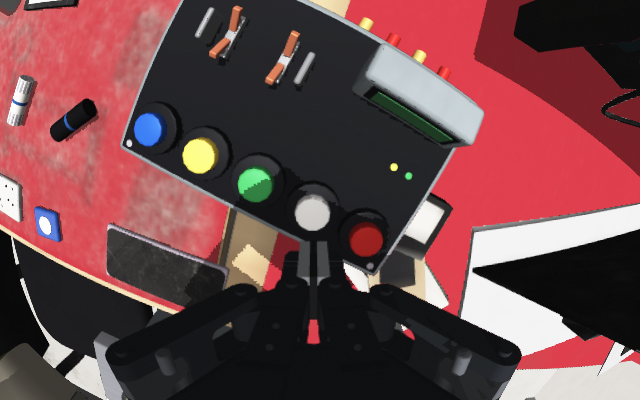

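The wrist view shows keys blue (148,130), yellow (199,156), green (256,184), white (312,213) and red (366,239). The fuse is at (20,100), and the fingertips are just above white. I'll cross-check these positions.

```bash
python3 -c "
from h import *
np.set_printoptions(precision=4,suppress=True)
c=optics.calibration('wrist')
for n,p in dict(blue=(148,130),yellow=(199,156),green=(256,184),white=(312,213),red=(366,239)).items(): print(n,atz(c,p,.062,True))
print('fuse',atz(c,(20,100),.015,True))"
```

```text
blue [0.4922 0.0451 0.062 ]
yellow [0.4839 0.0002 0.062 ]
green [ 0.4759 -0.0449  0.062 ]
white [ 0.4669 -0.0886  0.062 ]
red [ 0.459 -0.133  0.062]
fuse [0.4784 0.2693 0.015 ]
```

```bash
python3 -m jog '[{"linear":[0.02,-0.03,0.4],"roll":0},{"linear":[0,0,0.3],"roll":0},{"linear":[0,0,0.14],"roll":0},{"linear":[0,0,0.08],"roll":0},{"linear":[0,0,0.06],"roll":0},{"linear":[0,0,0],"roll":0},{"linear":[0,0,0],"roll":0}]' -1
```

```text
time_s: 2.7
position: [0.4677, -0.0889, 0.0566]
tool_rot: [[0.956, 0.293, 0.001], [0.293, -0.956, -0.0], [0.001, 0.001, -1.0]]
ft_force: [0.1, -0.7, -0.3]
grip_width: 0.0001
gripper_force: 0.0
```

```bash
python3 -m jog '[{"linear":[0,0,0.03],"roll":0},{"linear":[0,0,0.03],"roll":0},{"linear":[0,0,0],"roll":0}]' -1 | grep -E "time|posi|ft"; python3 -c "
from h import *
save('wrist','w2',(160,100,480,300),2)"
```

```text
time_s: 2.95
position: [0.4674, -0.0887, 0.0536]
ft_force: [0.1, -0.3, -0.4]
```

View pics/w2.png

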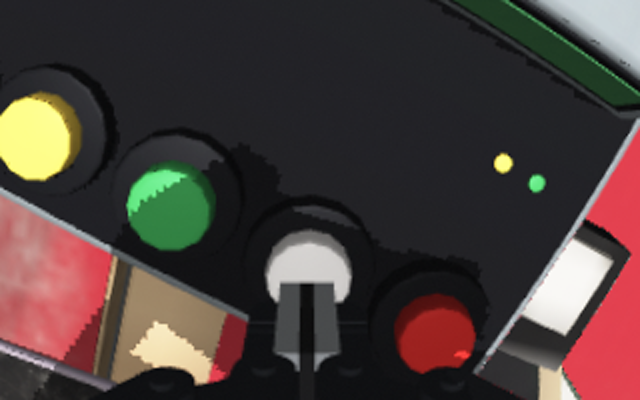

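```bash
python3 -m jog '[{"linear":[0,0,0.04],"roll":0},{"linear":[0,0,0.04],"roll":0},{"linear":[0,0,0],"roll":0}]' -1 | grep -E "time|posi|ft"; python3 -m jog '[{"linear":[0,0,0.04],"roll":0},{"linear":[0,0,0.02],"roll":0},{"linear":[0,0,0],"roll":0}]' -1 | grep -E "time|posi|ft"
```

```text
time_s: 3.25
position: [0.4672, -0.0886, 0.0501]
ft_force: [-0.4, 0.2, -0.3]
time_s: 3.5
position: [0.4673, -0.0886, 0.0478]
ft_force: [0.2, -0.1, 0.3]
```

```bash
python3 - <<'E'
from h import *
save('wrist','w3',(200,140,440,280),2.5)
save('side','s3',(260,220,400,340),5)
a=cv2.imread('pics/w3.png');b=cv2.imread('pics/s3.png')
h=350;cv2.imwrite('pics/m3.png',np.hstack([cv2.resize(a,(400,233)),cv2.resize(b,(400,343))[:233] if 0 else cv2.resize(b,(272,233))]))
cv2.imwrite('pics/m3.png',np.vstack([cv2.resize(a,(500,292)),cv2.resize(b,(350,300))[:, :].copy() if 0 else cv2.copyMakeBorder(cv2.resize(b,(350,300)),0,0,0,150,0)]))
E
```

```text
(no output)
```

View pics/m3.png

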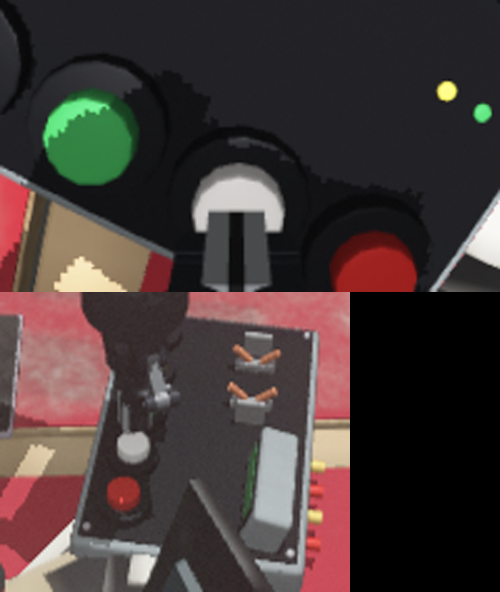

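```bash
cat >> h.py <<'E'
def proj(n,P):
    c=optics.calibration(n);T=np.array(c['T']);q=T[:3,:3].T@(np.array(P)-T[:3,3]);f=200/np.tan(np.radians(c['fov_y']/2))
    if n=='wrist':
        r=np.hypot(q[0],q[1]);t=np.arctan2(r,q[2]);return np.array([c['cx'],c['cy']])+f*t*q[:2]/r
    return np.array([c['cx'],c['cy']])+f*q[:2]/q[2]
E
python3 - <<'E'
from h import *
np.set_printoptions(precision=4,suppress=True)
s=env.observe();p=s['position'];print(p)
for n in('side','wrist','top'):print(n,proj(n,p),proj(n,[.467,-.0886,.062]),proj(n,[.467,-.0886,.05]))
# triangulate keys from side0/top0
c=optics.calibration('side'); im=np.load('pics/side0.npy').astype(int)
hsv=cv2.cvtColor(im.astype(np.uint8),cv2.COLOR_RGB2HSV)
for nm,(lo,hi) in dict(blue=((105,120,60),(125,255,255)),yellow=((22,120,120),(34,255,255)),green=((50,90,60),(80,255,255)),white=((0,0,170),(179,50,255)),red=((0,180,100),(6,255,255))).items():
    m=cv2.inRange(hsv,lo,hi); m[:225]=0;m[310:]=0;m[:,:298]=0;m[:,333:]=0
    n,l,st,ce=cv2.connectedComponentsWithStats(m); i=1+np.argmax(st[1:,4]); print(nm,st[i],ce[i])
K,V,F=solve()
for k in K: print(k,K[k],proj('side',K[k]),proj('side',K[k]-[0,0,.01]))
E
```

```text
[ 0.4674 -0.0887  0.048 ]
side [312.9738 283.8328] [312.7918 279.1623] [312.7857 283.144 ]
wrist [314.6122 232.1583] [314.3912 242.4215] [314.3129 233.9717]
top [437.3219 201.5309] [438.4359 200.7625] [437.4574 201.5408]
blue [318 228  11  10  87] [323.1609 232.069 ]
yellow [314 242  13  12 119] [320.0252 247.3361]
green [311 258  12  12 122] [316.5574 263.4508]
white [307 275  13  11 110] [312.8273 280.1091]Traceback (most recent call last):
  File "<stdin>", line 10, in <module>
    return _wrapfunc(a, 'argmax', axis=axis, out=out, **kwds)
    return bound(*args, **kwds)
ValueError: attempt to get argmax of an empty sequence
```

The images put the fingertips above the nominal TCP: the tip row is about 243, against a predicted 232. I'll keep descending until I see a force.

```bash
for i in 1 2; do python3 -m jog '[{"linear":[0,0,0.04],"roll":0},{"linear":[0,0,0.04],"roll":0},{"linear":[0,0,0],"roll":0}]' -1 | grep -E "time|posi|ft"; done
```

```text
time_s: 3.85
position: [0.4672, -0.0886, 0.0445]
ft_force: [0.1, 0.0, -0.1]
time_s: 4.1
position: [0.4672, -0.0886, 0.0413]
ft_force: [0.4, -0.9, -0.5]
```

```bash
for i in 1; do python3 -m jog '[{"linear":[0,0,0.04],"roll":0},{"linear":[0,0,0.04],"roll":0},{"linear":[0,0,0],"roll":0}]' -1 | grep -E "time|posi|ft"; done
python3 - <<'E'
from h import *
save('wrist','w4',(200,140,440,280),2.5)
save('side','s4',(260,220,400,340),4)
a=cv2.imread('pics/w4.png');b=cv2.imread('pics/s4.png')
cv2.imwrite('pics/m4.png',np.vstack([a[100:],cv2.copyMakeBorder(b[60:360],0,0,0,40,0)]))
s=env.observe();p=s['position'];R=np.array(s['tool_rot'])
for d in(0,.011): print(d,proj('wrist',p+R[:,0]*d),proj('wrist',p+R[:,0]*d-R[:,2]*.0187))
E
```

```text
time_s: 4.35
position: [0.4673, -0.0886, 0.0381]
ft_force: [-0.5, 0.7, 0.2]
0 [314.66475541 232.12936683] [314.82808242 245.44758702]
0.011 [314.71280922 215.20405897] [314.88789178 227.12303252]
```

View pics/m4.png

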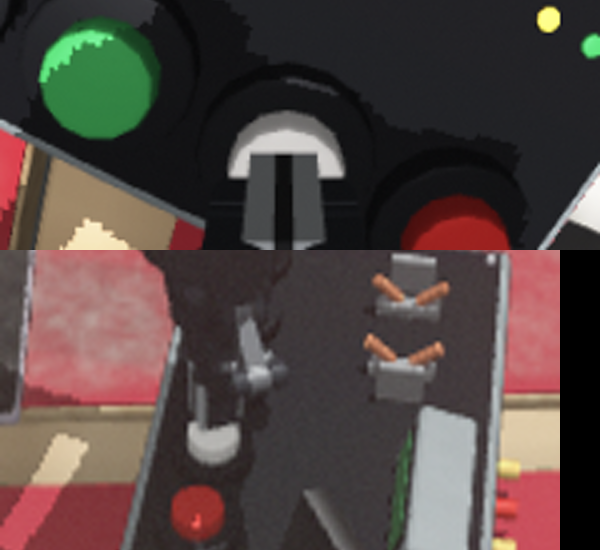

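```bash
python3 - <<'E'
from h import *
for n in('side0','s3','s4'):
    im=np.load(f'pics/{n}.npy'); print(n); print(im[268:292,313].max(-1).tolist()); print(im[268:292,310].max(-1).tolist())
E
```

```text
side0
[107, 84, 67, 69, 75, 61, 58, 198, 243, 251, 250, 251, 251, 251, 251, 251, 244, 193, 158, 154, 114, 75, 72, 69]
[72, 72, 72, 67, 62, 58, 58, 153, 237, 250, 251, 251, 250, 251, 251, 251, 219, 169, 152, 133, 91, 73, 75, 62]
s3
[50, 45, 48, 48, 48, 51, 51, 51, 104, 166, 179, 181, 180, 181, 181, 182, 182, 162, 150, 147, 102, 54, 47, 50]
[111, 112, 110, 111, 111, 111, 110, 111, 124, 168, 179, 180, 181, 181, 180, 184, 171, 152, 146, 127, 78, 50, 52, 47]
s4
[51, 52, 48, 50, 46, 46, 49, 49, 52, 51, 50, 104, 168, 181, 181, 183, 181, 162, 148, 146, 97, 55, 47, 48]
[59, 102, 111, 109, 111, 111, 111, 112, 111, 111, 110, 113, 154, 177, 181, 184, 171, 154, 145, 127, 78, 52, 49, 46]
```

```bash
python3 -m jog '[{"linear":[0,0,0.04],"roll":0},{"linear":[0,0,0.02],"roll":0},{"linear":[0,0,0],"roll":0}]' -1 | grep -E "time|posi|ft"
```

```text
time_s: 4.7
position: [0.4673, -0.0887, 0.0358]
ft_force: [1.0, 0.2, 0.3]
```

```bash
for i in 1 2; do python3 -m jog '[{"linear":[0,0,0.04],"roll":0},{"linear":[0,0,0.02],"roll":0},{"linear":[0,0,0],"roll":0}]' -1 | grep -E "time|posi|ft"; done
python3 - <<'E'
from h import *
save('side','s5');save('wrist','w5')
im=np.load(f'pics/s5.npy');print(im[268:292,313].max(-1).tolist());print(im[268:292,310].max(-1).tolist())
for n in('w1','w4','w5'):
    im=np.load(f'pics/{n}.npy'); print(n,im[190:250,306].max(-1).tolist())
E
```

```text
time_s: 4.95
position: [0.4673, -0.0887, 0.0334]
ft_force: [0.4, -0.2, 0.7]
time_s: 5.2
position: [0.4674, -0.0887, 0.0311]
ft_force: [-0.2, 0.6, -0.5]
[51, 49, 43, 47, 49, 49, 46, 45, 49, 47, 49, 48, 48, 53, 163, 181, 181, 161, 149, 147, 98, 56, 45, 51]
[46, 50, 51, 70, 104, 110, 110, 111, 110, 113, 111, 110, 109, 110, 128, 174, 172, 152, 146, 128, 76, 47, 48, 44]
w1 [55, 26, 48, 54, 54, 67, 106, 109, 119, 148, 185, 209, 210, 211, 210, 210, 209, 209, 209, 209, 208, 208, 207, 207, 207, 206, 206, 206, 206, 206, 205, 205, 205, 204, 204, 204, 203, 202, 193, 121, 40, 20, 21, 19, 20, 19, 19, 19, 20, 20, 25, 53, 73, 74, 74, 74, 74, 75, 74, 74]
w4 [38, 38, 37, 37, 37, 37, 37, 37, 38, 37, 38, 37, 23, 20, 21, 19, 13, 12, 12, 12, 13, 13, 22, 24, 24, 24, 23, 22, 24, 23, 24, 23, 23, 22, 21, 50, 86, 108, 110, 112, 115, 121, 136, 172, 202, 210, 211, 212, 212, 210, 190, 139, 76, 76, 75, 75, 75, 76, 76, 76]
w5 [37, 37, 38, 37, 37, 37, 37, 38, 38, 38, 37, 37, 37, 37, 37, 37, 35, 23, 20, 18, 15, 11, 11, 10, 10, 13, 16, 26, 25, 24, 23, 23, 23, 24, 23, 22, 21, 22, 22, 21, 53, 86, 108, 109, 111, 113, 118, 128, 136, 199, 189, 139, 75, 75, 75, 75, 75, 75, 75, 75]
```

```bash
for i in 1 2; do python3 -m jog '[{"linear":[0,0,0.03],"roll":0},{"linear":[0,0,0.02],"roll":0},{"linear":[0,0,0],"roll":0}]' -1 | grep -E "time|posi|ft"; done
```

```text
time_s: 5.55
position: [0.4674, -0.0887, 0.0292]
ft_force: [-0.0, 0.8, 2.0]
time_s: 5.8
position: [0.4674, -0.0887, 0.0272]
ft_force: [-0.6, -0.1, 3.4]
```

```bash
for i in 1 2; do python3 -m jog '[{"linear":[0,0,0.03],"roll":0},{"linear":[0,0,0.01],"roll":0},{"linear":[0,0,0],"roll":0}]' -1 | grep -E "time|posi|ft"; done
```

```text
time_s: 6.05
position: [0.4675, -0.0887, 0.0256]
ft_force: [-0.8, 0.0, 2.6]
time_s: 6.3
position: [0.4676, -0.0888, 0.0248]
ft_force: [-2.8, 0.7, 12.3]
```

White bottomed out at a reported z of about 0.025, so the true tip sits about 31 mm above the reported TCP. I'll lift and go over the fuse.

```bash
python3 -m jog '[{"linear":[0,0,-0.5],"roll":0},{"linear":[0,0,-0.9],"roll":0},{"linear":[0,0,-0.9],"roll":0},{"linear":[0,0,-0.3],"roll":0}]' -1 | grep -E "time|posi|ft"; python3 -c "
from h import *
go([.479,.272,.07],-18)"
```

```text
time_s: 6.63
position: [0.4688, -0.0893, 0.132]
ft_force: [0.6, 0.0, 1.2]
pos [ 0.4688 -0.0893  0.132 ] yaw 17.07 q6 47.9 t 6.6333 w 0.0002
lin [ 2.888 -8.566  1.529] roll 7.014
```

```bash
python3 -m jog '[{"linear":[0.15,-0.45,0],"roll":0},{"linear":[0.3,-0.9,0],"roll":0},{"linear":[0.3,-0.9,0],"roll":0},{"linear":[0.3,-0.9,0],"roll":0},{"linear":[0.3,-0.9,0],"roll":0},{"linear":[0.3,-0.9,0],"roll":0},{"linear":[0.3,-0.9,0],"roll":0},{"linear":[0.3,-0.9,0],"roll":0},{"linear":[0.3,-0.9,0],"roll":0},{"linear":[0.3,-0.9,0.2],"roll":0},{"linear":[0.04,-0.02,0.6],"roll":1},{"linear":[0,0,0],"roll":1}]' 0.2 >/dev/null; python3 -m jog '[{"linear":[0,0,0.4],"roll":1},{"linear":[0,0,0.3],"roll":1},{"linear":[0,0,0],"roll":1},{"linear":[0,0,0],"roll":1},{"linear":[0,0,0],"roll":1},{"linear":[0,0,0],"roll":0},{"linear":[0,0,0],"roll":0}]' 0.2| grep -E "time|posi|ft|wid"; python3 - <<'E'
from h import *
go([.479,.272,.07],-18)
save('wrist','w6',(160,100,480,340),2.5)
E
```

```text
time_s: 8.22
position: [0.4771, 0.2729, 0.0677]
ft_force: [0.1, -0.1, 0.5]
grip_width: 0.0513
pos [0.4771 0.2729 0.0677] yaw -17.79 q6 125.2 t 8.2167 w 0.0513
lin [ 0.051  0.007 -0.058] roll 0.042
```

View pics/w6.png

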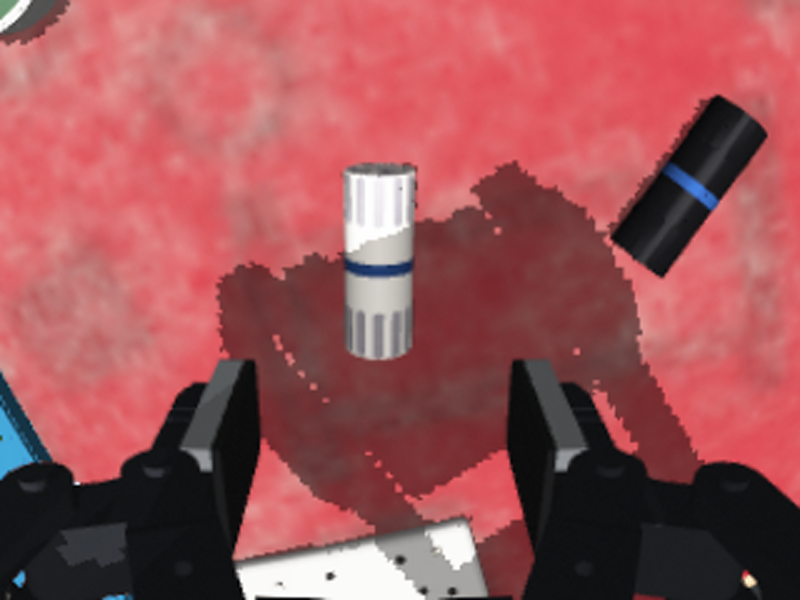

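The fuse is upright in the crop, with its band at (379,268) and ends at (380,165) and (378,357). The fingers straddle columns 258–510, so they are aligned.

```bash
python3 - <<'E'
from h import *
c=optics.calibration('wrist')
u=lambda p:((p[0]+.5)/2.5-.5+160,(p[1]+.5)/2.5-.5+100)
b=atz(c,u((379,268)),.022,True); e=[atz(c,u((380,172)),.022,True),atz(c,u((378,357)),.011,True)]
print(b,e); d=e[0]-e[1];print(np.degrees(np.arctan2(d[1],d[0])))
go([b[0],b[1],-.027])
E
```

```text
[0.47800384 0.27439529 0.022     ] [array([0.50573712, 0.26517353, 0.022     ]), array([0.44524134, 0.28534525, 0.011     ])]
-18.440457672423737
pos [0.4772 0.2729 0.0678] yaw -17.78 q6 125.2 t 8.2667 w 0.0513
lin [ 0.008 -0.042  2.37 ] roll None
```

```bash
python3 -m jog '[{"linear":[0.01,-0.04,0.5],"roll":0},{"linear":[0,0,0.6],"roll":0},{"linear":[0,0,0.5],"roll":0},{"linear":[0,0,0.4],"roll":0},{"linear":[0,0,0.2],"roll":0},{"linear":[0,0,0.1],"roll":0},{"linear":[0,0,0.05],"roll":0},{"linear":[0,0,0],"roll":0}]' 0.2| grep -E "time|posi|ft|wid"; python3 - <<'E'
from h import *
save('wrist','w7',(160,100,480,340),2)
E
```

```text
time_s: 8.93
position: [0.4785, 0.2744, -0.0256]
ft_force: [0.2, 0.0, -0.6]
grip_width: 0.0512
```

View pics/w7.png

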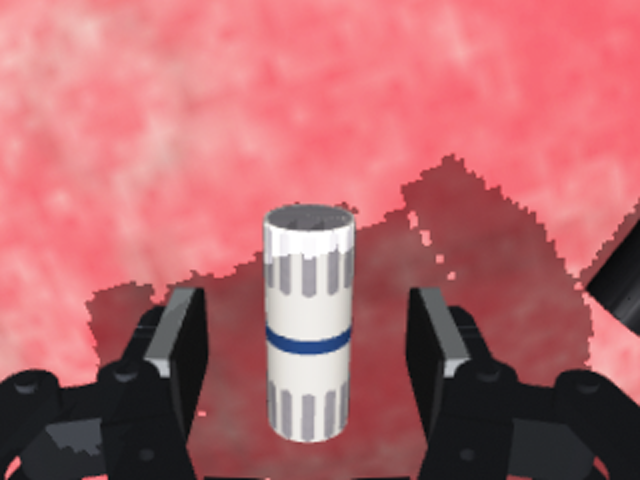

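```bash
python3 -m jog '[{"linear":[0,0,0.05],"roll":0},{"linear":[0,0,0.03],"roll":0},{"linear":[0,0,0],"roll":0},{"linear":[0,0,0],"roll":0},{"linear":[0,0,0],"roll":0},{"linear":[0,0,0],"roll":0},{"linear":[0,0,0],"roll":0},{"linear":[0,0,0],"roll":0}]' -1 30| grep -E "time|posi|ft|wid|gri"
```

```text
time_s: 9.65
position: [0.4784, 0.2745, -0.0289]
ft_force: [-1.1, 2.0, 5.2]
grip_width: 0.0208
gripper_force: 29.7
```

```bash
python3 -m jog '[{"linear":[0,0,-0.1],"roll":0},{"linear":[0,0,-0.3],"roll":0},{"linear":[0,0,-0.6],"roll":0},{"linear":[0,0,-0.8],"roll":0},{"linear":[0,0,-0.8],"roll":0},{"linear":[0,0,-0.8],"roll":0},{"linear":[0,0,-0.5],"roll":0},{"linear":[0,0,0],"roll":0}]' -1 30| grep -E "time|posi|ft|wid|gri"; python3 - <<'E'
from h import *
save('wrist','w8',(200,140,440,340),2.5)
go([.5691,-.0152,.13],78.8)
E
```

```text
time_s: 10.32
position: [0.4798, 0.2748, 0.1311]
ft_force: [0.2, 0.6, -1.1]
grip_width: 0.0208
gripper_force: 29.5
pos [0.4788 0.2744 0.1285] yaw -17.94 q6 125.5 t 10.3667 w 0.0211
lin [ 4.378  6.194 -0.036] roll -19.347
```

View pics/w8.png

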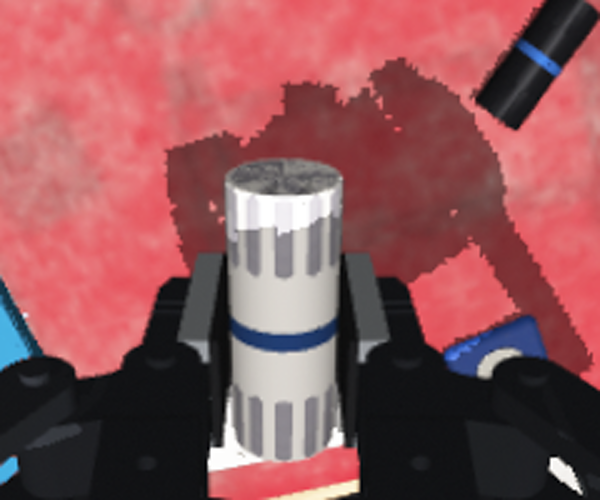

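```bash
python3 - <<'E'
from h import *
c=optics.calibration('wrist');s=env.observe();p=np.array(s['position']);R=np.array(s['tool_rot'])
u=lambda q:((q[0]+.5)/2.5-.5+200,(q[1]+.5)/2.5-.5+140)
w=atz(c,u((285,342)),p[2]+.051,True); print((R.T@(w-p)).round(4))
for q in((285,177),(283,430)): print((R.T@(atz(c,u(q),p[2]+.040,True)-p)).round(4))
E
python3 -m jog '[{"linear":[0.2,0.3,0],"roll":0},{"linear":[0.45,0.6,0],"roll":0},{"linear":[0.45,0.65,0],"roll":0},{"linear":[0.45,0.65,0],"roll":0},{"linear":[0.45,0.65,0],"roll":0},{"linear":[0.45,0.65,0],"roll":0},{"linear":[0.45,0.65,0],"roll":0},{"linear":[0.45,0.65,0],"roll":0},{"linear":[0.45,0.65,0],"roll":0},{"linear":[0.45,0.65,0],"roll":0},{"linear":[0.13,0.09,0],"roll":0},{"linear":[0,0,0],"roll":0}]' >/dev/null
python3 -m jog '[{"linear":[0,0,0],"roll":-1},{"linear":[0,0,0],"roll":-1},{"linear":[0,0,0],"roll":-1},{"linear":[0,0,0],"roll":-1},{"linear":[0,0,0],"roll":-1},{"linear":[0,0,0],"roll":-1},{"linear":[0,0,0],"roll":-1},{"linear":[0,0,0],"roll":-1},{"linear":[0,0,0],"roll":-1},{"linear":[0,0,0],"roll":-1},{"linear":[0,0,0],"roll":-1},{"linear":[0,0,0],"roll":-1}]' >/dev/null
python3 -m jog '[{"linear":[0,0,0],"roll":-1},{"linear":[0,0,0],"roll":-1},{"linear":[0,0,0],"roll":-1},{"linear":[0,0,0],"roll":-1},{"linear":[0,0,0],"roll":-1},{"linear":[0,0,0],"roll":-1},{"linear":[0,0,0],"roll":-1},{"linear":[0,0,0],"roll":-0.35},{"linear":[0,0,0],"roll":0},{"linear":[0,0,0],"roll":0}]' | grep -E "time|posi|ft|wid|gri"; python3 - <<'E'
from h import *
go([.5691,-.0152,.0241],78.8); save('wrist','w9')
E
```

```text
[-0.0009 -0.0001 -0.051 ]
[ 0.0275 -0.0001 -0.0399]
[-0.0301 -0.0005 -0.0401]
time_s: 13.2
position: [0.5679, -0.014, 0.1261]
ft_force: [0.7, -1.0, -1.4]
grip_width: 0.0206
gripper_force: 29.5
pos [ 0.5679 -0.014   0.1261] yaw 78.81 q6 -2.2 t 13.2 w 0.0206
lin [-0.023  0.039  2.55 ] roll 0.001
```

View pics/w9.png

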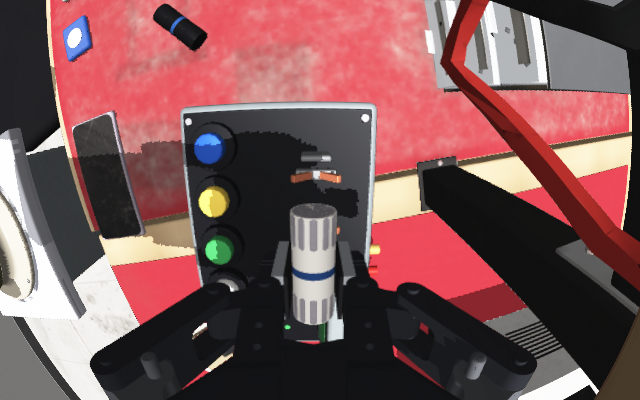

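The far V's wings span columns 292–340 near row 178, the fuse is held level, and yaw is right. I've now viewed 12 pictures, over the limit of 10, so I'll use numbers only from here.

```bash
python3 - <<'E'
from h import *
np.set_printoptions(precision=4,suppress=True)
c=optics.calibration('wrist');s=env.observe();p=np.array(s['position']);R=np.array(s['tool_rot'])
im=np.load('pics/w9.npy'); hsv=cv2.cvtColor(im,cv2.COLOR_RGB2HSV)
m=cv2.inRange(hsv,(5,100,80),(16,230,255)); m[:165]=0;m[190:]=0;m[:,:280]=0;m[:,350:]=0
ys,xs=np.nonzero(m);print(xs.min(),xs.max(),ys.min(),ys.max(),xs.mean())
for x in(xs.min()-.5,xs.max()+.5):
    w=atz(c,(x,ys[abs(xs-x)<3].mean()),.064,True);print('wing',w,R.T@(w-p))
for n,q in dict(blue=(208,149),yellow=(213,202),green=(218,250)).items(): print(n,atz(c,q,.062,True))
E
```

```text
291 340 172 182 315.68615384615384
wing [0.5536 0.0091 0.064 ] [ 0.0201 -0.0187  0.0623]
wing [0.592  0.0016 0.064 ] [0.0201 0.0205 0.0623]
blue [0.4929 0.046  0.062 ]
yellow [0.4849 0.0021 0.062 ]
green [ 0.4758 -0.0416  0.062 ]
```

```bash
python3 -m jog '[{"linear":[0,0.03,0.3],"roll":0},{"linear":[0,0,0.5],"roll":0},{"linear":[0,0,0.5],"roll":0},{"linear":[0,0,0.4],"roll":0},{"linear":[0,0,0.2],"roll":0},{"linear":[0,0,0.15],"roll":0},{"linear":[0,0,0.1],"roll":0},{"linear":[0,0,0.1],"roll":0},{"linear":[0,0,0.1],"roll":0},{"linear":[0,0,0],"roll":0},{"linear":[0,0,0],"roll":0}]' | grep -E "time|posi|ft|wid|gri"
```

```text
time_s: 14.17
position: [0.5699, -0.0154, 0.033]
ft_force: [-0.5, -0.6, -1.8]
grip_width: 0.0208
gripper_force: 29.5
```

```bash
python3 -m jog '[{"linear":[0,0,0.05],"roll":0},{"linear":[0,0,0.05],"roll":0},{"linear":[0,0,0],"roll":0}]' | grep -E "time|posi|ft|wid|gri"
```

```text
time_s: 14.42
position: [0.5697, -0.0154, 0.0286]
ft_force: [0.4, -0.0, -0.6]
grip_width: 0.021
gripper_force: 29.5
```

```bash
for i in 1; do python3 -m jog '[{"linear":[0,0,0.04],"roll":0},{"linear":[0,0,0.03],"roll":0},{"linear":[0,0,0],"roll":0}]' | grep -E "time|posi|ft"; done;  python3 -m jog '[{"linear":[0,0,0.03],"roll":0},{"linear":[0,0,0],"roll":0}]' | grep -E "time|posi|ft"
```

```text
time_s: 14.67
position: [0.5697, -0.0154, 0.0258]
ft_force: [-0.1, -0.1, 0.2]
time_s: 14.83
position: [0.5697, -0.0154, 0.0247]
ft_force: [-0.4, -0.1, -1.1]
```

```bash
for i in 1; do python3 -m jog '[{"linear":[0,0,0.03],"roll":0},{"linear":[0,0,0],"roll":0}]' | grep -E "time|posi|ft"; done;  python3 -m jog '[{"linear":[0,0,0.03],"roll":0},{"linear":[0,0,0],"roll":0}]' | grep -E "time|posi|ft"
```

```text
time_s: 15.0
position: [0.5699, -0.0155, 0.0243]
ft_force: [-1.6, 0.7, 5.4]
time_s: 15.17
position: [0.57, -0.0154, 0.0241]
ft_force: [-7.2, 0.5, 14.7]
```

The fuse seated at z 0.0241, as predicted. I'll release it.

```bash
python3 -m jog '[{"linear":[0,-0.02,-0.03],"roll":0},{"linear":[0,0,0],"roll":0},{"linear":[0,0,0],"roll":0},{"linear":[0,0,0],"roll":0},{"linear":[0,0,0],"roll":0}]' 0 | grep -E "time|posi|ft|wid|gri";  python3 - <<'E'
from h import *
save('wrist','w10'); im=np.load('pics/w10.npy'); hsv=cv2.cvtColor(im,cv2.COLOR_RGB2HSV)
m=cv2.inRange(hsv,(105,120,30),(125,255,255)); m[:180]=0; 
n,l,st,ce=cv2.connectedComponentsWithStats(m)
s=env.observe();p=np.array(s['position']);R=np.array(s['tool_rot']);c=optics.calibration('wrist')
for i in range(1,n):
    if st[i,4]>30: print(st[i],ce[i],R.T@(atz(c,ce[i],.075,True)-p))
E
```

```text
time_s: 15.58
position: [0.569, -0.0153, 0.0234]
ft_force: [0.4, 0.5, -0.5]
grip_width: 0.0428
gripper_force: 0.0
[123 180  47  21 736] [145.74456522 188.06521739] [ 0.04341228 -0.0767406  -0.05156984]
[293 267  44  15 265] [314.82264151 275.5509434 ] [ 0.00173388 -0.00016814 -0.05159537]
```

```bash
python3 -m jog '[{"linear":[0,0,-0.2],"roll":0},{"linear":[0,0,-0.5],"roll":0},{"linear":[0,0,-0.8],"roll":0},{"linear":[0,0,-0.8],"roll":0},{"linear":[0,0,-0.5],"roll":0},{"linear":[0,0,0],"roll":0}]' 0 | grep -E "time|posi|ft|wid|gri";  python3 - <<'E'
from h import *
np.set_printoptions(precision=4,suppress=True)
save('wrist','w11'); im=np.load('pics/w11.npy'); hsv=cv2.cvtColor(im,cv2.COLOR_RGB2HSV)
m=cv2.inRange(hsv,(105,100,30),(125,255,255)); m[:,:280]=0;m[:,360:]=0;m[:180]=0
n,l,st,ce=cv2.connectedComponentsWithStats(m);c=optics.calibration('wrist')
for i in range(1,n):
    if st[i,4]>20: print(st[i],ce[i],atz(c,ce[i],.075,True), proj('wrist',[.5691,-.0152,.075]))
g=cv2.inRange(hsv,(0,0,120),(179,60,255));g[:150]=0;g[:,:270]=0;g[:,370:]=0
n,l,st,ce=cv2.connectedComponentsWithStats(g)
print([(*st[i],) for i in range(1,n) if st[i,4]>60])
go([.4843,.0018,.045])
E
```

```text
time_s: 16.13
position: [0.571, -0.0156, 0.1408]
ft_force: [-0.2, 0.1, 0.4]
grip_width: 0.0427
gripper_force: 0.0
[298 197  26   6  88] [310.75   200.2386] [ 0.5679 -0.0131  0.075 ] [312.7737 202.366 ]
[(np.int32(304), np.int32(151), np.int32(21), np.int32(6), np.int32(75)), (np.int32(358), np.int32(150), np.int32(12), np.int32(93), np.int32(613)), (np.int32(299), np.int32(165), np.int32(27), np.int32(34), np.int32(815)), (np.int32(299), np.int32(202), np.int32(31), np.int32(33), np.int32(725)), (np.int32(305), np.int32(239), np.int32(20), np.int32(4), np.int32(76)), (np.int32(323), np.int32(278), np.int32(36), np.int32(64), np.int32(1864)), (np.int32(270), np.int32(331), np.int32(9), np.int32(8), np.int32(65))]
pos [ 0.57   -0.0154  0.1382] yaw 78.82 q6 -2.3 t 16.1833 w 0.0427
lin [ 0.007 -2.196  2.318] roll None
```

```bash
python3 -m jog '[{"linear":[0,-0.3,0],"roll":0},{"linear":[0,-0.6,0],"roll":0},{"linear":[0,-0.6,0],"roll":0},{"linear":[0,-0.5,0],"roll":0},{"linear":[0,-0.2,0.3],"roll":0},{"linear":[0,0,0.6],"roll":0},{"linear":[0,0,0.7],"roll":0},{"linear":[0,0,0.5],"roll":0},{"linear":[0,0,0.2],"roll":0},{"linear":[0,0,0],"roll":0},{"linear":[0,0,0],"roll":0}]' -1 | grep -E "time|posi|ft|wid|gri";  python3 - <<'E'
from h import *
go([.4843,.0018,.0245])
E
```

```text
time_s: 17.1
position: [0.4828, 0.0018, 0.0438]
ft_force: [-0.0, -0.4, -0.1]
grip_width: 0.0003
gripper_force: 0.0
pos [0.4828 0.0018 0.0438] yaw 78.81 q6 -2.7 t 17.1 w 0.0003
lin [0.008 0.038 0.482] roll None
```

```bash
python3 -m jog '[{"linear":[0,0.04,0.2],"roll":0},{"linear":[0,0,0.1],"roll":0},{"linear":[0,0,0.08],"roll":0},{"linear":[0,0,0.06],"roll":0},{"linear":[0,0,0.04],"roll":0},{"linear":[0,0,0],"roll":0},{"linear":[0,0,0],"roll":0}]' -1 | grep -E "time|posi|ft"
```

```text
time_s: 17.68
position: [0.4847, 0.0014, 0.0249]
ft_force: [0.0, 0.1, 5.9]
```

```bash
python3 -m jog '[{"linear":[0,0,0.015],"roll":0},{"linear":[0,0,0],"roll":0}]' -1 | grep -E "time|posi|ft"; python3 -m jog '[{"linear":[0,0,-0.3],"roll":0},{"linear":[0,0,-0.5],"roll":0},{"linear":[0,0,-0.2],"roll":0},{"linear":[0,0,0],"roll":0}]' -1 | grep -E "time|posi|ft"; python3 -c "
from h import *
go([.4930,.0465,.0245])"
```

```text
time_s: 17.85
position: [0.4848, 0.0014, 0.0248]
ft_force: [-1.2, -0.4, 10.6]
time_s: 18.18
position: [0.4851, 0.0013, 0.0653]
ft_force: [0.7, 0.7, -0.0]
pos [0.4851 0.0013 0.0653] yaw 78.82 q6 -2.7 t 18.1833 w -0.0002
lin [ 1.146 -0.029  1.019] roll None
```

Yellow is done. Next is blue.

```bash
python3 -m jog '[{"linear":[0.3,-0.01,0],"roll":0},{"linear":[0.5,-0.02,0],"roll":0},{"linear":[0.35,0,0],"roll":0},{"linear":[0,0,0.3],"roll":0},{"linear":[0,0,0.3],"roll":0},{"linear":[0,0,0.15],"roll":0},{"linear":[0,0,0.1],"roll":0},{"linear":[0,0,0.08],"roll":0},{"linear":[0,0,0.06],"roll":0},{"linear":[0,0,0.04],"roll":0},{"linear":[0,0,0],"roll":0},{"linear":[0,0,0],"roll":0}]' -1 | grep -E "time|posi|ft"
```

```text
time_s: 19.18
position: [0.4917, 0.0469, 0.0245]
ft_force: [-9.9, 2.0, 23.5]
```

```bash
python3 -m jog '[{"linear":[0,0,-0.3],"roll":0},{"linear":[0,0,-0.5],"roll":0},{"linear":[0,0,-0.3],"roll":0},{"linear":[0,0,0],"roll":0}]' -1 | grep -E "time|posi|ft"; python3 -c "
from h import *
go([.4758,-.0430,.0248])"
```

```text
time_s: 19.52
position: [0.4936, 0.0465, 0.0689]
ft_force: [0.8, -0.4, 0.7]
pos [0.4936 0.0465 0.0689] yaw 78.8 q6 2.9 t 19.5167 w -0.0001
lin [-2.281 -0.007  1.102] roll None
```

```bash
python3 -m jog '[{"linear":[-0.4,0,0],"roll":0},{"linear":[-0.7,0,0],"roll":0},{"linear":[-0.7,-0.01,0],"roll":0},{"linear":[-0.48,0,0],"roll":0},{"linear":[0,0,0.3],"roll":0},{"linear":[0,0,0.35],"roll":0},{"linear":[0,0,0.15],"roll":0},{"linear":[0,0,0.1],"roll":0},{"linear":[0,0,0.1],"roll":0},{"linear":[0,0,0.06],"roll":0},{"linear":[0,0,0.04],"roll":0},{"linear":[0,0,0],"roll":0}]' -1 | grep -E "time|posi|ft"
```

```text
time_s: 20.52
position: [0.4739, -0.0425, 0.0245]
ft_force: [-9.2, -0.3, 24.2]
```

Green has bottomed. I'll lift well clear and check the fuse numerically.

```bash
python3 -m jog '[{"linear":[0,0,-0.3],"roll":0},{"linear":[0,0,-0.6],"roll":0},{"linear":[0,0,-0.8],"roll":0},{"linear":[0,0,-0.8],"roll":0},{"linear":[0,-0.4,-0.5],"roll":0},{"linear":[0,-0.8,0],"roll":0},{"linear":[0,-0.8,0],"roll":0},{"linear":[0,-0.5,0],"roll":0},{"linear":[0,0,0],"roll":0},{"linear":[0,0,0],"roll":0}]' -1 | grep -E "time|posi|ft"; python3 - <<'E'
from h import *
np.set_printoptions(precision=4,suppress=True)
im=optics.get_image('top');np.save('pics/end.npy',im);hsv=cv2.cvtColor(im,cv2.COLOR_RGB2HSV)
c=optics.calibration('top');u=proj('top',[.5691,-.0152,.07]);print('rest px',u)
x,y=map(int,u.round());w=np.zeros(im.shape[:2],np.uint8);w[y-14:y+15,x-18:x+19]=1
m=cv2.inRange(hsv,(0,0,150),(179,70,255))*w
n,l,st,ce=cv2.connectedComponentsWithStats(cv2.morphologyEx(m,cv2.MORPH_CLOSE,np.ones((3,3))))
for i in range(1,n):
    if st[i,4]>15: print(st[i],ce[i],atz(c,ce[i],.07))
E
```

```text
time_s: 21.35
position: [0.3759, -0.023, 0.1432]
ft_force: [0.8, -1.1, -0.9]
rest px [409.5118 161.8185]
[415 148  14   3  18] [421.6111 148.7778] [ 0.6044 -0.048   0.07  ]
[394 156  32  13 203] [409.5911 161.3596] [ 0.5703 -0.0154  0.07  ]
```

```bash
python3 -c "
from rig import env
print(env.close_job())"
```

```text
the job is handed in; nothing more can be done
None
```

I handed the job in at about 21 s; no verdict came back. By my checks, white was pressed right down with the rest empty, the fuse was then laid in the rest and let go (last seen about 1 mm from home), and yellow, blue and green were each pressed to the stop in that order. I did not check that the keys came up or the bystanders stayed put at the end, and I viewed 12 pictures against the limit of 10.

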